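Sweep the examined specimen mounts into the catch tray

TASK

The three round black specimen mounts on the white sorting board have been examined: sweep them along the board with your fingertips, over its open end, into the empty catch tray standing there. Only push them, do not lift them up off the board. Leave the square steel test block standing where it is on the board, and do not disturb the eyepiece or the bottle nearby.

Things in the scene. Friction and masses are not known exactly. Their poses are not given: they have to be found in the camera images.
- board: White sorting board, fixed. Flat top 36 mm above the table, 230 mm along its x by 240 mm along its y. Aluminium rails along y at x = -115 and +115 mm, 6 mm thick, 10 mm above the top; both y ends (y = -120 and +120 mm) open. Four lanes along y, about 52 mm apart in x, hold one thing each: three mounts and the block, in any order. Origin: centre of its underside, on the table; z up.
- tray: Catch tray, open-topped, steel with a cork-lined floor, fixed at one y end of the board (+y or -y, it varies), 2 mm from it. Outside 236 mm along x by 110 mm along y, walls 3 mm thick and 34 mm high (2 mm below the board's top), floor 6 mm above the table. Axes parallel to the board's. Origin: centre of its underside.
- case: Closed grey storage case, 236 mm along x by 110 mm along y, 58 mm high, fixed to the table at the board's other y end, with a gap of 2 mm. Origin: centre of its underside.
- mount1: Round metallurgical specimen mount: short disc of black resin, 30 mm diameter, 12 mm high, about 20 to 45 g, with a small steel specimen flush in its top. Lies flat and loose on the sorting board in a lane of its own. Origin: centre of its underside, z up.
- mount2: Round metallurgical specimen mount: short disc of black resin, 30 mm diameter, 12 mm high, about 20 to 45 g, with a small steel specimen flush in its top. Lies flat and loose on the sorting board in a lane of its own. Origin: centre of its underside, z up.
- mount3: Round metallurgical specimen mount: short disc of black resin, 30 mm diameter, 12 mm high, about 20 to 45 g, with a small steel specimen flush in its top. Lies flat and loose on the sorting board in a lane of its own. Origin: centre of its underside, z up.
- block: Square steel hardness test block, 32 x 32 mm and 26 mm high, about 0.2 kg, standing loose on the sorting board in a lane of its own. It must stay. Origin: centre of its underside, z up.
- eyepiece: Microscope eyepiece, steel below and black above, a stepped cylinder up to 38 mm in diameter and 50 mm high, standing loose on the table to the robot's right. Must not be disturbed. Origin: centre of its underside.
- bottle: White plastic bottle, 52 mm in diameter, 120 mm high, standing loose on the table to the robot's left. Must not be disturbed. Origin: centre of its underside.

How it is judged:
At the end, for the whole second after the job is handed in: All three mounts lie at rest inside the catch tray, between its walls and below the level of its rim (the middle of each underside less than 26 mm above the table); the test block has moved less than 12 mm and the eyepiece and bottle less than 15 mm, all upright (x of mount1 in the frame of tray between -0.113 and 0.113 m and y of mount1 in the frame of tray between -0.052 and 0.052 m and z of each of mount1, mount2, mount3 in the frame of tray below 0.026 m and linear speed of each of mount1, mount2, mount3 below 0.02 m/s and x of mount2 in the frame of tray between -0.113 and 0.113 m and y of mount2 in the frame of tray between -0.052 and 0.052 m and x of mount3 in the frame of tray between -0.113 and 0.113 m and y of mount3 in the frame of tray between -0.052 and 0.052 m and distance of block from where it was at the start of the episode below 0.012 m and angle between each of block, eyepiece, bottle's own z axis and vertical below 0.1 rad and distance of each of eyepiece, bottle from where it was at the start of the episode below 0.015 m); the robot touches nothing.
It fails at once if a mount is lifted: its underside rises more than 20 mm above the board's top (height (world z) of any of mount1, mount2, mount3 above 0.056 m).
It fails at once if the test block is shifted more than 12 mm or lifted or tipped (distance of block from where it was at the start of the episode above 0.012 m or angle between block's own z axis and vertical above 0.3 rad).
It fails at once if the eyepiece or the bottle is shifted more than 15 mm or tipped (distance of any of eyepiece, bottle from where it was at the start of the episode above 0.015 m or angle between any of eyepiece, bottle's own z axis and vertical above 0.3 rad).
It also fails if it takes over 58 s, if anything falls off the work surface, if the arm or the gripper's body presses on something with over 40 N, if the wrist force passes 120 N, or if a joint passes its speed limit or range.

ROBOT

A 6-joint arm with a two-finger parallel gripper is mounted at the origin on the work surface. World frame = base frame: x ahead of the robot, y to its left, z up, the work surface at z = 0. Lengths are in m, angles in rad, forces in N, time in s.
With the tool pointing down it reaches from about 0.325 to 0.75 m from the base axis. Payload 7.6 kg.
Tool frame: the origin (TCP) lies at the very end of the fingers, on their centre line; the grasp point (between the pads) lies 19 mm behind it; z points along the fingers, y is the direction in which the jaws open and shut (so a half turn about z gives the same grasp; the last joint's range is limited). The gripper opens to 85 mm and grips with 20 to 120 N. Pads are 22 mm wide; open, the fingers measure 114 mm over their backs; the gripper's body (76 mm by 85 mm) begins 54 mm behind the grasp point. The pads swing forward as they close: fully open they stand 13 mm farther back than shut.
Start: joints at [-1.25, 0.052, 1.401, -0, 1.689, -0.07], TCP at [0.2, -0.485, 0.231] pointing down, gripper open.
Joint ranges: [-2.9, 2.9], [-0.91, 2.17], [0.12, 2.37], [-1.06, 4.2], [0.26, 2.73], [-2.93, 2.93]. Speed limits (rad/s): [2.57, 2.57, 3.01, 3.14, 3.14, 3.14].

INTERFACE

Orientations are given as a rotation vector (axis times angle).
In Python, from station import robot, viewer gives the robot as it stands.
- The arm moves only by the tool move_arm, never from a script. Its argument "commands" is a list of rows, each a list of 6 numbers: the shift along the tool's x, y, z in m, then the turn, a rotation vector about the tool's x, y, z in degrees. In form: [[dx, dy, dz, wx, wy, wz], ...]. A call has exactly 5 rows; each row is the pose to reach, as a shift and turn from the pose commanded when the call began, along the tool's axes at that moment; what a row does not reach only later rows make up. A row lasts 1/8 s, in which the tool goes at most 62.5 mm and 10.7 degrees, less where a joint would pass 70% of its speed; a pose out of reach is approached as far as the arm can. A call with a gripper value outside its range is refused whole. "grip" is the opening, from 0 (shut) to 1 (fully open), set as the call begins (left out, the last holds). The fingers move at their own pace and stop on an object; "force" is the grip in N (left out, the last holds). Time passes only in rows, so rows that repeat a pose let the fingers close, or fill a call up. It gives the time, the measured TCP pose, the force and the opening at its end, in the units of the state.
- robot.get_state(): the state, without advancing time (a new reading comes with each control period).
- viewer.camera(name): name is "scene" or "top"; returns a dict with "color" (420x560x3 uint8, red, green, blue), "mtx" (3x3 intrinsics, pixels), "extrinsics" (4x4, takes a point from world to camera coordinates). Camera axes: x right, y down, z forward; pixel columns grow to the right and rows downward; lengths in m; the calibration is good to about 2 mm. A picture is of the moment at which its call begins. There is no depth.
- robot.sign_off(): hands the job in, once; it reports no verdict.
The state is a dict: "time_s": time; "joint_pos": joint angles; "qd": joint speeds; "tau": joint torques, N m; "ee_pos": TCP position; "orientation": TCP orientation; "ft_force": force on the tool from outside, world axes, zero at the start; "wrist_torque": the same for the moment, N m; "finger_gap": opening from 0.0 (shut) to 1.0 (fully open).
Only numpy, scipy, OpenCV 4.12 (cv2) and the standard library are available. Lean on these libraries where they do the work, as an engineer would, in place of code of your own. Each camera call takes 0.05 s, during which the arm holds its last target. There are 200 camera calls.

## Working session

There is one attempt and no reset: what is moved stays moved. The work goes in short steps, Python scripts to look and compute and a tool call to move; the robot and the scene stay as the last step left them, time stands still between calls to the robot, and variables do not carry over. Pictures are saved under pics/ and viewed, about 8 in all and at most 12, crops included, and the job is handed in when it is done.

Besides the shell and the picture viewer there is one more tool, called by a JSON object that holds its "api" and its "payload", one argument or row to a line. move_arm: Moves the arm, as the interface text tells. Its arguments: {"type":"object","properties":{"commands":{"type":"array","items":{"type":"array","items":{"type":"number"}}},"grip":{"type":"number"},"force":{"type":"number"}},"required":["commands"]}

```bash
mkdir -p pics; ls
python3 - <<'E'
from station import robot, viewer
import cv2,numpy as np
s=robot.get_state();print({k:np.round(v,3).tolist() for k,v in s.items()})
for n in("top","scene"):
    c=viewer.camera(n);print(n,np.round(c["mtx"],2).tolist(),np.round(c["extrinsics"],4).tolist())
    cv2.imwrite(f"pics/{n}0.png",c["color"][:,:,::-1])
    np.savez(n+".npz",**c)
E
```

```text
pics
{'time_s': 0.0, 'joint_pos': [-1.25, 0.053, 1.402, -0.0, 1.689, -0.07], 'qd': [0.002, -0.0, 0.0, 0.0, -0.002, -0.001], 'tau': [0.0, -38.167, -36.018, 0.0, 0.006, -0.0], 'ee_pos': [0.2, -0.485, 0.23], 'orientation': [-3.08, -0.61, 0.0], 'ft_force': [-0.695, -0.476, -0.175], 'wrist_torque': [-0.076, 0.022, -0.049], 'finger_gap': 0.998}
top [[504.5, 0.0, 276.9], [0.0, 504.5, 206.95], [0.0, 0.0, 1.0]] [[0.0148, -0.9999, 0.0013, 0.0025], [-0.9953, -0.0148, -0.0954, 0.5789], [0.0954, 0.0001, -0.9954, 1.4295], [0.0, 0.0, 0.0, 1.0]]
scene [[416.79, 0.0, 283.09], [0.0, 416.79, 209.36], [0.0, 0.0, 1.0]] [[0.0483, 0.9988, -0.0043, -0.0235], [0.8612, -0.0439, -0.5063, -0.4392], [-0.5059, 0.0208, -0.8623, 1.3321], [0.0, 0.0, 0.0, 1.0]]
```

View pics/top0.png

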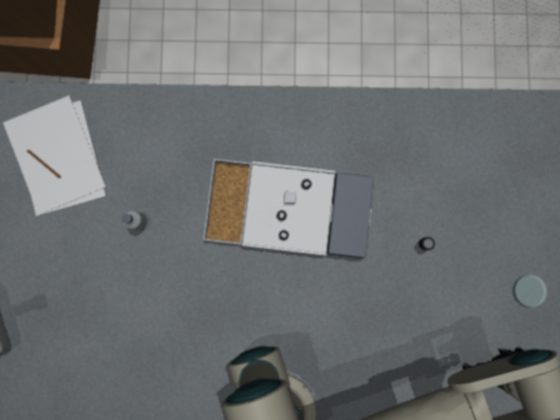

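View pics/scene0.png

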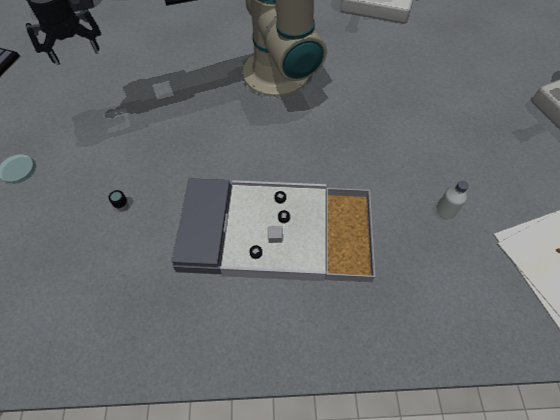

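The tray lies on the world +y side (left in top view). The mounts are near top-view pixels (306,184), (281,215) and (284,235), and the block is at (290,197).

```bash
cat > h.py <<'E'
import numpy as np,cv2
def ray(c,p,z):
    K,E=c["mtx"],c["extrinsics"];R,t=E[:3,:3],E[:3,3]
    o=-R.T@t;d=R.T@np.linalg.inv(K)@np.array([p[0],p[1],1.])
    return (o+d*(z-o[2])/d[2])[:2]
E
python3 - <<'E'
from h import *
for n,pts,bl in(("top",[(306,184),(281,215),(284,235)],(290,197)),("scene",[(256,252),(284,216),(280,197)],(275,234))):
    c=np.load(n+".npz");g=cv2.cvtColor(c["color"],cv2.COLOR_RGB2GRAY).astype(float)
    for p in pts:
        w=np.zeros_like(g);x,y=p;w[y-9:y+10,x-9:x+10]=1
        m=(g<120)*w
        ys,xs=np.nonzero(m);q=((xs.min()+xs.max())/2,(ys.min()+ys.max())/2)
        q2=cv2.minEnclosingCircle(np.c_[xs,ys].astype(np.float32))
        print(n,q,len(xs),np.round(q2[0],1),round(q2[1],1),np.round(ray(c,q,.042),4),np.round(ray(c,q2[0],.045),4))
    print(n,"block",ray(c,bl,.062).round(4))
c=np.load("top.npz")
im=c["color"][145:270,190:390,::-1];cv2.imwrite("pics/crop.png",cv2.resize(im,None,fx=4,fy=4,interpolation=cv2.INTER_CUBIC))
E
```

```text
top (np.float64(306.0), np.float64(184.0)) 77 [306. 184.] 5.4 [ 0.6449 -0.0715] [ 0.6444 -0.0714]
top (np.float64(281.0), np.float64(215.0)) 72 [281.  215.1] 5.2 [ 0.5545 -0.001 ] [ 0.5538 -0.001 ]
top (np.float64(283.5), np.float64(235.0)) 70 [283.1 234.9] 5.2 [ 0.4975 -0.0089] [ 0.4978 -0.0078]
top block [ 0.6043 -0.0255]
scene (np.float64(255.0), np.float64(251.5)) 128 [255.3 251.7] 6.9 [ 0.6446 -0.0728] [ 0.6465 -0.0719]
scene (np.float64(283.5), np.float64(216.5)) 120 [283.5 216.4] 6.6 [ 0.5547 -0.0021] [ 0.5562 -0.0022]
scene (np.float64(279.5), np.float64(197.0)) 112 [280. 197.] 6.4 [ 0.4982 -0.0094] [ 0.5002 -0.0082]
scene block [ 0.6116 -0.0246]
```

View pics/crop.png

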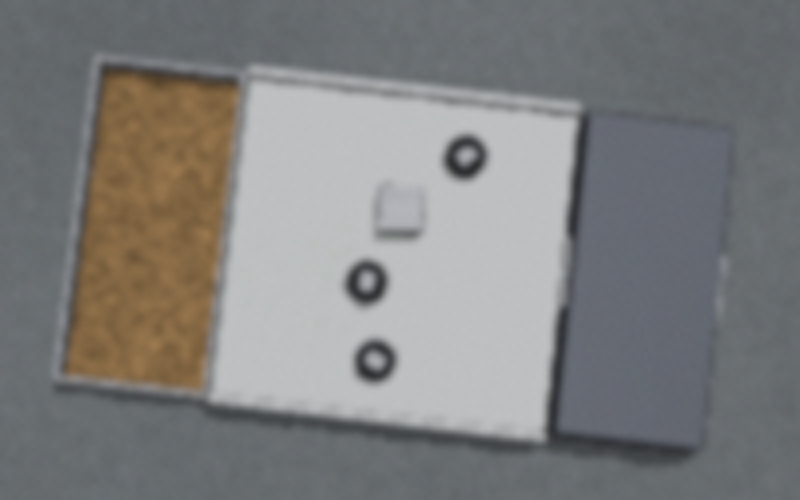

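```bash
cat >> h.py <<'E'
from scipy.spatial.transform import Rotation as Ro
def to(s,xyz,yaw):
    "tool-frame shift and turn (deg) from state to a down-pointing pose with tool x at yaw (deg)"
    R=Ro.from_rotvec(s["orientation"])
    a=np.radians(yaw);X=np.array([np.cos(a),np.sin(a),0]);Z=np.array([0,0,-1.]);Y=np.cross(Z,X)
    T=Ro.from_matrix(np.c_[X,Y,Z])
    return np.r_[R.inv().apply(np.array(xyz)-s["ee_pos"]),(R.inv()*T).as_rotvec(degrees=True)].round(4)
E
python3 - <<'E'
from h import *
from station import robot
c=np.load("top.npz")
P=lambda x,y,z:ray(c,(x/4+190-.375,y/4+145-.375),z)
tl,bl,br,tr=P(248,68,.046),P(208,405,.046),P(547,440,.046),P(582,103,.046)
print(tl,bl,br,tr,[np.linalg.norm(a-b).round(4) for a,b in((tl,bl),(br,tr),(tl,tr),(bl,br))])
u=(tl-tr)+(bl-br);u/=np.linalg.norm(u);v=tl-bl+tr-br;v/=np.linalg.norm(v)
yaw=np.degrees(np.arctan2(u[1],u[0]));print("yaw",yaw,np.degrees(np.arctan2(v[1],v[0]))+90)
o=(tl+bl+br+tr)/4;a=np.radians(yaw);u=np.array([np.cos(a),np.sin(a)]);v=np.array([u[1],-u[0]])
print("centre",o)
for n,p in dict(A=(.6447,-.072),B=(.5546,-.0015),C=(.498,-.009),blk=(.608,-.025)).items(): 
    d=np.array(p)-o;print(n,"lane",(d@v).round(4),"along",(d@u).round(4))
    for al in(-.05,): print("  start",p+u*al)
    print("  end TCP at +.128",o+v*(d@v)+u*.128)
s=robot.get_state();print(to(s,(*(np.array((.6447,-.072))-u*.05),.15),yaw))
E
```

```text
[0.70687667 0.08570115] [0.46484783 0.10927808] [ 0.44373362 -0.13074931] [ 0.68501474 -0.15457633] [np.float64(0.2432), np.float64(0.2425), np.float64(0.2413), np.float64(0.241)]
yaw 84.88697316843917 84.39823890380401
centre [ 0.57511822 -0.0225866 ]
A lane 0.0737 along -0.043
  start [ 0.64024396 -0.12180104]
  end TCP at +.128 [0.65994104 0.09833509]
B lane -0.0223 along 0.0192
  start [ 0.55014396 -0.05130104]
  end TCP at +.128 [0.56429865 0.10689287]
C lane -0.078 along 0.0067
  start [ 0.49354396 -0.05880104]
  end TCP at +.128 [0.50881394 0.11185746]
blk lane 0.033 along 0.0005
  start [ 0.60354396 -0.07480104]
  end TCP at +.128 [0.61936052 0.10196611]
[ 5.45500e-01 -1.68100e-01  8.09000e-02 -6.89000e-02 -4.88000e-02
 -6.24953e+01]
```

{"api": "move_arm", "payload": {
  "commands": [
    [0.055,-0.017,0,0,0,-6.2],
    [0.11,-0.034,0,0,0,-12.4],
    [0.165,-0.05,0,0,0,-18.6],
    [0.22,-0.067,0,0,0,-24.8],
    [0.275,-0.084,0,0,0,-31]
  ],
  "grip": 0
}}

```text
time_s: 0.72
ee_pos: [0.4234, -0.3015, 0.231]
orientation: [-2.804, -1.416, 0.0]
ft_force: [0.4, -0.3, 0.4]
finger_gap: -0.001
```

Run:
```python
from h import *
from station import robot
s=robot.get_state();print(s["time_s"],s["ee_pos"],s["finger_gap"],to(s,(.6434,-.124,.12),84.7))
```

```text
0.725 [ 0.4233821  -0.30152703  0.23097787] -0.0014534092602561618 [ 2.7350e-01  7.1700e-02  1.1090e-01 -2.4300e-02  1.4000e-03 -3.1111e+01]
```

{"api": "move_arm", "payload": {
  "commands": [
    [0.055,0.0143,0.01,0,0,-6.2],
    [0.109,0.0287,0.02,0,0,-12.4],
    [0.164,0.043,0.035,0,0,-18.6],
    [0.219,0.0574,0.055,0,0,-24.9],
    [0.2735,0.0717,0.08,0,0,-31.1]
  ]
}}

```text
time_s: 1.35
ee_pos: [0.6443, -0.1249, 0.1507]
orientation: [2.321, 2.116, 0.0]
ft_force: [0.8, -0.6, 0.2]
finger_gap: -0.001
```

Run:
```python
from h import *
from station import robot,viewer
s=robot.get_state();print(s["time_s"],s["ee_pos"],to(s,(.6434,-.124,.041),84.7))
c=viewer.camera("scene");im=c["color"][150:300,160:390,::-1];cv2.imwrite("pics/s1.png",cv2.resize(im,None,fx=3.4,fy=3.4,interpolation=cv2.INTER_CUBIC))
```

```text
1.35 [ 0.64430286 -0.12490279  0.15067927] [ 0.0008 -0.001   0.1097  0.0296  0.0158 -0.002 ]
```

View pics/s1.png

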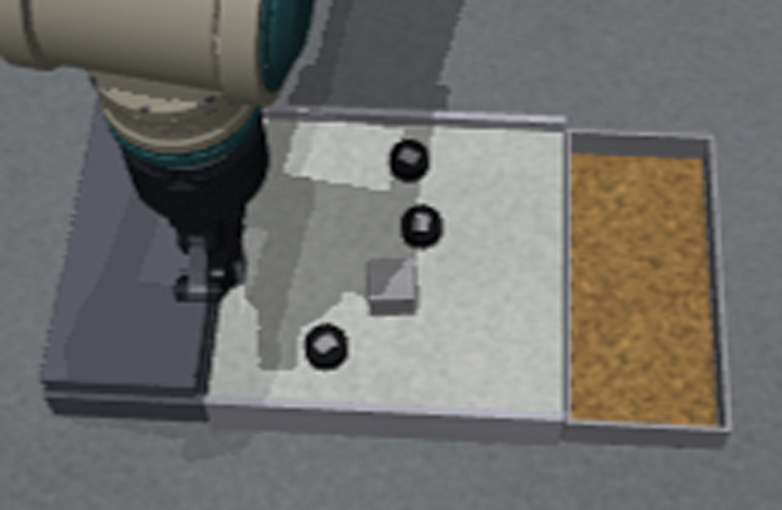

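The shut fingers hover over the board's case end at crop pixel (205,290). Mount A is at (326,347) and the block at (392,287). Next I descend behind mount A.

{"api": "move_arm", "payload": {
  "commands": [
    [0.001,-0.001,0.03,0,0,0],
    [0.001,-0.001,0.06,0,0,0],
    [0.001,-0.001,0.085,0,0,0],
    [0.001,-0.001,0.1,0,0,0],
    [0.001,-0.001,0.1097,0,0,0]
  ]
}}

```text
time_s: 2.02
ee_pos: [0.6419, -0.1252, 0.0409]
orientation: [-2.325, -2.112, 0.001]
ft_force: [0.5, 0.3, -0.4]
finger_gap: 0.003
```

Run:
```python
from h import *
from station import robot,viewer
s=robot.get_state();print(s["time_s"],s["ee_pos"],s["ft_force"],to(s,(.6434,-.124,.041),84.7))
c=viewer.camera("scene");im=c["color"][150:300,160:390,::-1];cv2.imwrite("pics/s2.png",cv2.resize(im,None,fx=3.4,fy=3.4,interpolation=cv2.INTER_CUBIC))
```

```text
2.025 [ 0.64187671 -0.12517218  0.04087592] [ 0.54199448  0.34785364 -0.43939756] [ 1.300e-03  1.400e-03 -1.000e-04 -3.550e-02 -2.100e-03 -2.161e-01]
```

View pics/s2.png

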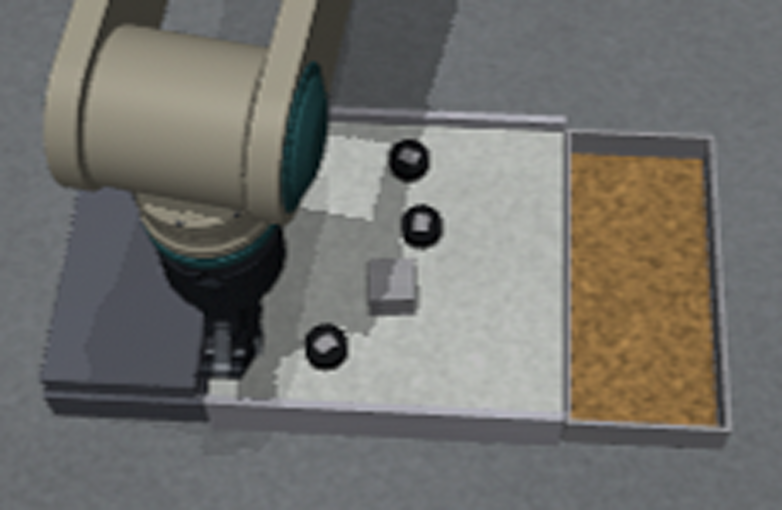

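{"api": "move_arm", "payload": {
  "commands": [
    [0.012,0.002,0,0,0,0],
    [0.026,0.003,0,0,0,0],
    [0.046,0.004,0,0,0,0],
    [0.066,0.004,0,0,0,0],
    [0.086,0.004,0,0,0,0]
  ]
}}

```text
time_s: 2.7
ee_pos: [0.6544, -0.0381, 0.0417]
orientation: [2.325, 2.113, 0.0]
ft_force: [0.1, 0.3, 0.9]
finger_gap: 0.002
```

```bash
cat > look.py <<'E'
import sys
from h import *
from station import robot,viewer
s=robot.get_state();print(s["time_s"],np.round(s["ee_pos"],4),np.round(s["ft_force"],1))
c=viewer.camera("scene");im=c["color"][150:300,160:390,::-1];cv2.imwrite(f"pics/{sys.argv[1]}.png",cv2.resize(im,None,fx=3.4,fy=3.4,interpolation=cv2.INTER_CUBIC))
E
python3 look.py s3
```

```text
2.7 [ 0.6544 -0.0381  0.0417] [0.1 0.3 0.9]
```

View pics/s3.png

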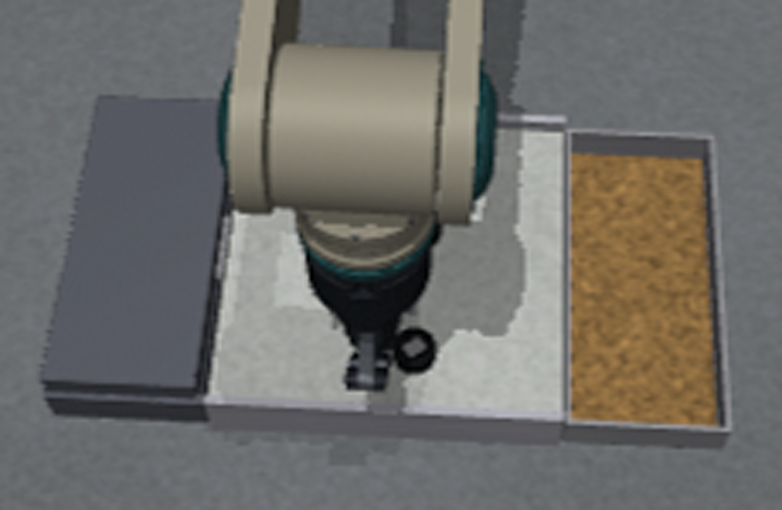

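Mount A at (414,350) is being pushed squarely, about 7 mm inside the pusher's centre line. I'll carry on and ease the pusher back once past the block.

{"api": "move_arm", "payload": {
  "commands": [
    [0.022,0,0,0,0,0],
    [0.045,-0.001,0,0,0,0],
    [0.07,-0.003,0,0,0,0],
    [0.097,-0.003,0,0,0,0],
    [0.122,-0.003,0,0,0,0]
  ]
}}

```text
time_s: 3.38
ee_pos: [0.6629, 0.0838, 0.0416]
orientation: [-2.325, -2.112, -0.0]
ft_force: [0.7, -0.3, 0.4]
finger_gap: 0.002
```

{"api": "move_arm", "payload": {
  "commands": [
    [0.0,0,-0.02,0,0,0],
    [0,0,-0.06,0,0,0],
    [0,0,-0.075,0,0,0],
    [-0.03,0,-0.075,0,0,0],
    [-0.08,0,-0.075,0,0,0]
  ],
  "grip": 0.15
}}

```text
time_s: 4.0
ee_pos: [0.6552, 0.0022, 0.1167]
orientation: [2.323, 2.114, 0.0]
ft_force: [0.7, -1.2, 0.6]
finger_gap: 0.153
```

```bash
python3 look.py s4
python3 - <<'E'
from h import *
from station import robot
s=robot.get_state();print(s["finger_gap"]);print(to(s,(.549,-.065,.116),84.7))
E
```

```text
4.0 [0.6552 0.0022 0.1167] [ 0.7 -1.2  0.6]
0.15233356943538826
[-0.0702 -0.0991  0.0007 -0.0141  0.189  -0.4559]
```

View pics/s4.png

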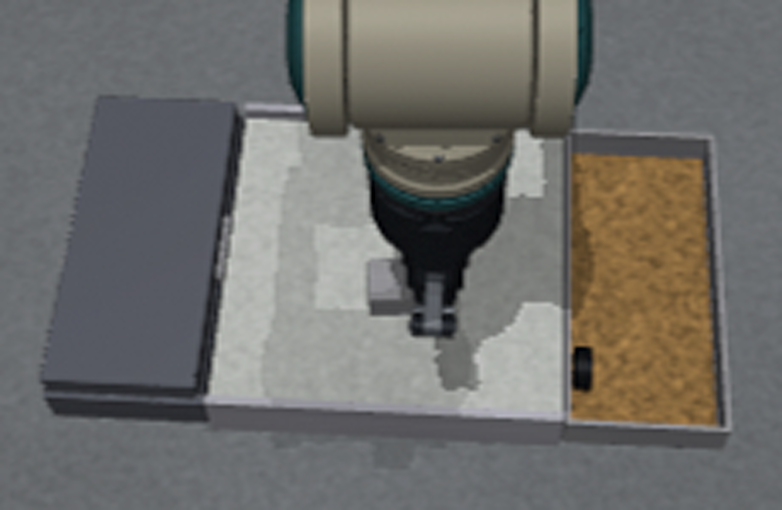

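Mount A is in the tray, apparently on edge against the near wall at (583,368). The block still has its left edge at 368, so it hasn't moved. Mount B is next.

{"api": "move_arm", "payload": {
  "commands": [
    [-0.024,-0.033,0,0,0,0],
    [-0.047,-0.066,0,0,0,0],
    [-0.07,-0.099,0,0,0,-0.4],
    [-0.07,-0.099,0,0,0,-0.4],
    [-0.07,-0.099,0.03,0,0,-0.4]
  ]
}}

```text
time_s: 4.68
ee_pos: [0.5522, -0.0585, 0.0892]
orientation: [2.316, 2.115, 0.007]
ft_force: [1.0, -0.9, 0.0]
finger_gap: 0.153
```

{"api": "move_arm", "payload": {
  "commands": [
    [0,0,0.02,0,0,0],
    [0,0,0.035,0,0,0],
    [0,0,0.045,0,0,0],
    [0,0,0.045,0,0,0],
    [0,0,0.045,0,0,0]
  ]
}}

```text
time_s: 5.3
ee_pos: [0.5506, -0.058, 0.0424]
orientation: [2.317, 2.12, 0.001]
ft_force: [0.2, 0.6, -0.6]
finger_gap: 0.152
```

Run:
```python
from h import *
from station import robot
s=robot.get_state();print(s["ee_pos"],s["ft_force"]);print(to(s,(.5635,.0925,.041),84.7))
```

```text
[ 0.5506322  -0.05804624  0.04239847] [ 0.231465    0.61934186 -0.61013363]
[ 0.1511 -0.0006  0.0014  0.0801  0.0109  0.1943]
```

{"api": "move_arm", "payload": {
  "commands": [
    [0.015,0,0.001,0,0,0],
    [0.03,0,0.001,0,0,0],
    [0.045,0,0.001,0,0,0],
    [0.062,0,0.001,0,0,0],
    [0.08,0,0.001,0,0,0]
  ]
}}

```text
time_s: 5.92
ee_pos: [0.5573, 0.0231, 0.0406]
orientation: [2.318, 2.12, 0.0]
ft_force: [-0.5, 0.3, 0.4]
finger_gap: 0.144
```

{"api": "move_arm", "payload": {
  "commands": [
    [0.015,0,0,0,0,0],
    [0.031,0,0,0,0,0],
    [0.048,0,0,0,0,0],
    [0.065,0,0,0,0,0],
    [0.074,0,0,0,0,0]
  ]
}}

```text
time_s: 6.55
ee_pos: [0.5638, 0.0967, 0.0405]
orientation: [-2.317, -2.121, 0.0]
ft_force: [0.5, 0.4, -0.2]
finger_gap: 0.149
```

{"api": "move_arm", "payload": {
  "commands": [
    [0,0,-0.02,0,0,0],
    [0,0,-0.06,0,0,0],
    [0,0,-0.075,0,0,0],
    [-0.05,-0.01,-0.075,0,0,0],
    [-0.1,-0.02,-0.075,0,0,0]
  ]
}}

```text
time_s: 7.18
ee_pos: [0.5343, -0.0032, 0.1149]
orientation: [-2.317, -2.121, 0.001]
ft_force: [1.2, -0.8, 0.5]
finger_gap: 0.153
```

```bash
python3 look.py s5
python3 - <<'E'
from h import *
from station import robot
s=robot.get_state();print(s["ee_pos"],s["ft_force"]);print(to(s,(.493,-.066,.041),84.7))
E
```

```text
7.175 [ 0.5343 -0.0032  0.1149] [ 1.2 -0.8  0.5]
[ 0.53291098 -0.00840259  0.11463606] [ 1.09148728 -4.68447208 -0.36647218]
[-0.0608 -0.0343  0.0739 -0.1093  0.1805  0.0209]
```

View pics/s5.png

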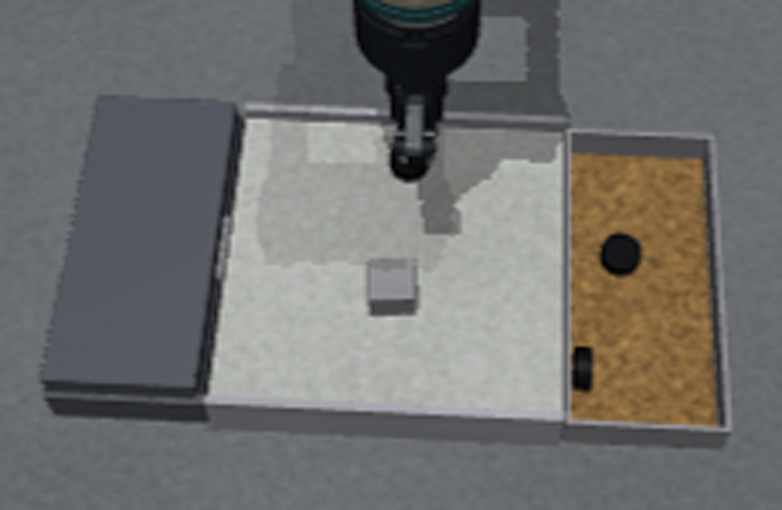

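Mount B is flat in the tray at (620,255), and the block is unmoved at (392,287). Mount C remains at (409,160).

{"api": "move_arm", "payload": {
  "commands": [
    [-0.02,-0.011,0,0,0,0],
    [-0.04,-0.023,0,0,0,0],
    [-0.06,-0.0345,0,0,0,0],
    [-0.06,-0.0345,0.02,0,0,0],
    [-0.06,-0.0345,0.04,0,0,0]
  ]
}}

```text
time_s: 7.85
ee_pos: [0.4949, -0.0594, 0.0745]
orientation: [-2.319, -2.119, 0.0]
ft_force: [-0.2, 0.0, 0.6]
finger_gap: 0.152
```

{"api": "move_arm", "payload": {
  "commands": [
    [0,0,0.015,0,0,0],
    [0,0,0.028,0,0,0],
    [0,0,0.034,0,0,0],
    [0,0,0.034,0,0,0],
    [0,0,0.034,0,0,0]
  ]
}}

```text
time_s: 8.48
ee_pos: [0.4957, -0.0592, 0.0423]
orientation: [2.317, 2.12, 0.001]
ft_force: [0.7, -0.2, -0.0]
finger_gap: 0.147
```

Run:
```python
from h import *
from station import robot
s=robot.get_state();print(s["ee_pos"],s["ft_force"]);print(to(s,(.507,.098,.041),84.7))
```

```text
[ 0.49570695 -0.059196    0.04225868] [ 0.72694397 -0.23143242 -0.03228006]
[ 0.1576 -0.0027  0.0012  0.0696  0.0123  0.1932]
```

{"api": "move_arm", "payload": {
  "commands": [
    [0.015,-0.0015,0.001,0,0,0],
    [0.03,-0.0015,0.001,0,0,0],
    [0.046,-0.0015,0.001,0,0,0],
    [0.064,-0.0015,0.001,0,0,0],
    [0.082,-0.0015,0.001,0,0,0]
  ]
}}

```text
time_s: 9.1
ee_pos: [0.5012, 0.0241, 0.0407]
orientation: [2.318, 2.121, 0.0]
ft_force: [-0.6, -0.1, 0.4]
finger_gap: 0.151
```

{"api": "move_arm", "payload": {
  "commands": [
    [0.016,0,0,0,0,0],
    [0.033,0,0,0,0,0],
    [0.05,0,0,0,0,0],
    [0.067,0,0,0,0,0],
    [0.078,0,0,0,0,0]
  ]
}}

```text
time_s: 9.72
ee_pos: [0.508, 0.1015, 0.0405]
orientation: [-2.318, -2.121, 0.0]
ft_force: [1.0, -0.3, 0.0]
finger_gap: 0.149
```

{"api": "move_arm", "payload": {
  "commands": [
    [0,0,-0.02,0,0,0],
    [0,0,-0.06,0,0,0],
    [-0.04,0,-0.11,0,0,0],
    [-0.09,0,-0.15,0,0,0],
    [-0.15,0,-0.15,0,0,0]
  ]
}}

```text
time_s: 10.35
ee_pos: [0.4961, -0.05, 0.1947]
orientation: [2.312, 2.118, 0.007]
ft_force: [1.7, -1.5, -0.8]
finger_gap: 0.151
```

```bash
python3 look.py s6
```

```text
10.35 [ 0.4961 -0.05    0.1947] [ 1.7 -1.5 -0.8]
```

View pics/s6.png

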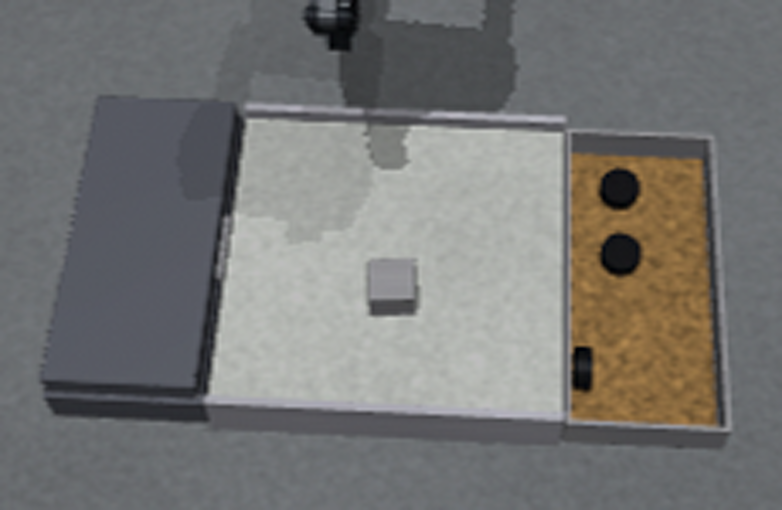

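All three are in the tray and the block is unmoved at (392,287). Mount A stands on edge flush to the near wall at (583,368), so its underside may sit right at the y = -0.052 limit. I'll measure it.

Run:
```python
from h import *
from station import robot,viewer
ims=[]
for n,(x,y) in(("scene",(331,258)),("top",(236,180))):
    c=viewer.camera(n);np.savez(n+"1.npz",**c)
    g=cv2.cvtColor(c["color"],cv2.COLOR_RGB2GRAY)
    k=c["color"][y-25:y+25,x-25:x+25,::-1];ims.append(cv2.resize(k,None,fx=8,fy=8,interpolation=cv2.INTER_CUBIC))
    hsv=cv2.cvtColor(c["color"],cv2.COLOR_RGB2HSV)[y-25:y+25,x-25:x+25]
    m=g[y-25:y+25,x-25:x+25]<45
    nn,l,st,ce=cv2.connectedComponentsWithStats(m.astype(np.uint8))
    for i in range(1,nn):
        if st[i,4]>15: print(n,st[i],ce[i]+[x-25,y-25],ray(c,ce[i]+[x-25,y-25],.021))
cv2.imwrite("pics/a.png",np.hstack(ims))
```

```text
scene [22 19  6 13 66] [330.84848485 258.04545455] [0.66078412 0.10429053]
top [33 20  3  9 25] [245.08 179.28] [0.65908448 0.10507335]
```

View pics/a.png

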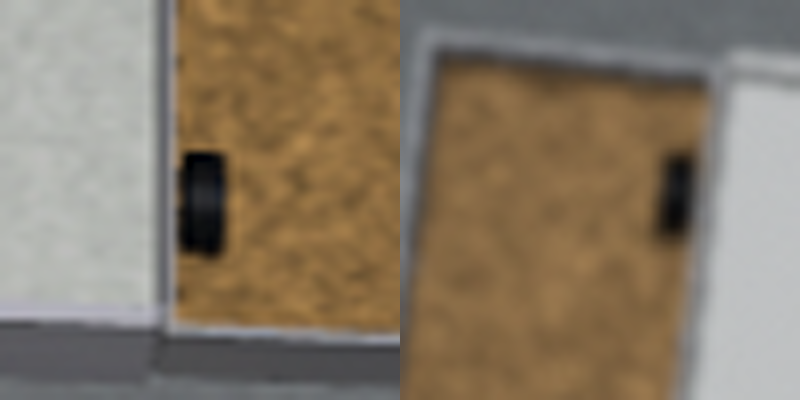

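Mount A stands vertical against the wall at about (0.660, 0.1045), so I want it off the wall. I'll straddle it with the fingers, slide it away from the wall without lifting, then tip it flat.

Run:
```python
from h import *
from station import robot
s=robot.get_state();print(s["ee_pos"]);print(to(s,(.660,.1135,.10),84.7))
```

```text
[ 0.49451682 -0.05124383  0.19094299]
[ 0.1796  0.1492  0.091   0.0392  0.0178 -0.0834]
```

{"api": "move_arm", "payload": {
  "commands": [
    [0.045,0.037,0,0,0,0],
    [0.09,0.075,0.02,0,0,0],
    [0.135,0.112,0.04,0,0,0],
    [0.1796,0.1492,0.06,0,0,0],
    [0.1796,0.1492,0.091,0,0,0]
  ],
  "grip": 0.5
}}

```text
time_s: 11.12
ee_pos: [0.6603, 0.1217, 0.0967]
orientation: [-2.312, -2.125, 0.001]
ft_force: [0.5, -1.3, 0.2]
finger_gap: 0.502
```

{"api": "move_arm", "payload": {
  "commands": [
    [0,0,0,0,0,0],
    [0,0,0,0,0,0],
    [0,0,0,0,0,0],
    [0,0,0,0,0,0],
    [0,0,0,0,0,0]
  ]
}}

```text
time_s: 11.75
ee_pos: [0.6594, 0.1164, 0.1004]
orientation: [2.318, 2.119, 0.001]
ft_force: [0.0, -0.5, 0.8]
finger_gap: 0.493
```

Run:
```python
from h import *
from station import robot,viewer
s=robot.get_state();print(s["ee_pos"],s["finger_gap"]);print(to(s,(.660,.1135,.012),84.7))
```

```text
[0.65939584 0.1163663  0.10038784] 0.49304383453604744
[-0.0028  0.0008  0.0884  0.0618 -0.0106  0.1677]
```

{"api": "move_arm", "payload": {
  "commands": [
    [-0.002,0.0005,0.025,0,0,0],
    [-0.002,0.0005,0.05,0,0,0],
    [-0.002,0.0005,0.068,0,0,0],
    [-0.002,0.0005,0.08,0,0,0],
    [-0.002,0.0005,0.088,0,0,0]
  ]
}}

```text
time_s: 12.38
ee_pos: [0.6597, 0.1145, 0.0113]
orientation: [2.318, 2.12, 0.0]
ft_force: [-0.1, -0.9, 0.2]
finger_gap: 0.5
```

```bash
python3 look.py s7
```

```text
12.375 [0.6597 0.1145 0.0113] [-0.1 -0.9  0.2]
```

View pics/s7.png

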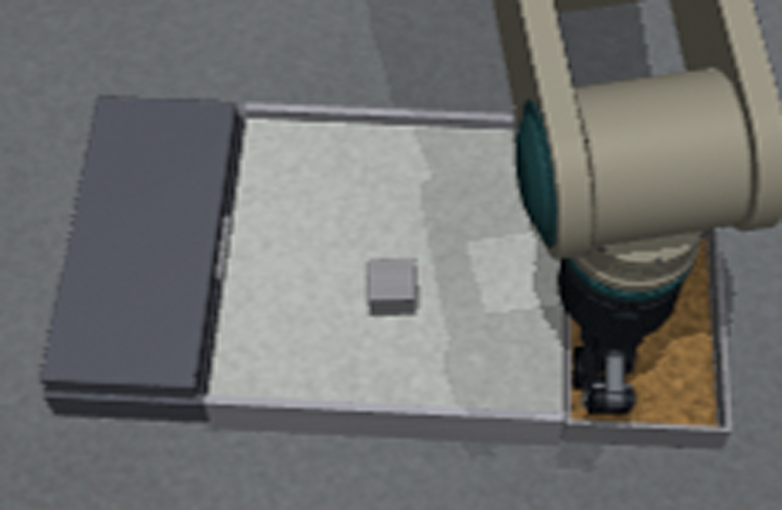

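The fingers straddle mount A (fingertips near (610,385)) without contact. I close gently and slide it away from the wall.

{"api": "move_arm", "payload": {
  "commands": [
    [0,0,0,0,0,0],
    [0,0,0,0,0,0],
    [0,0,0,0,0,0],
    [0,0,0,0,0,0],
    [0,0,0,0,0,0]
  ],
  "grip": 0.3,
  "force": 20
}}

```text
time_s: 13.05
ee_pos: [0.6597, 0.1145, 0.0118]
orientation: [2.318, 2.12, 0.0]
ft_force: [0.4, -0.0, -0.1]
finger_gap: 0.335
```

{"api": "move_arm", "payload": {
  "commands": [
    [0.006,0,0,0,0,0],
    [0.014,0,0,0,0,0],
    [0.022,0,0,0,0,0],
    [0.03,0,0,0,0,0],
    [0.03,0,0,0,0,0]
  ]
}}

```text
time_s: 13.68
ee_pos: [0.6623, 0.1456, 0.0118]
orientation: [-2.317, -2.121, -0.001]
ft_force: [-0.2, 1.5, 1.5]
finger_gap: 0.335
```

{"api": "move_arm", "payload": {
  "commands": [
    [0,0,0,0,0,0],
    [0,0,0,0,0,0],
    [0,0,0,0,0,0],
    [0,0,-0.01,0,0,0],
    [0,0,-0.05,0,0,0]
  ],
  "grip": 0.5
}}

```text
time_s: 14.3
ee_pos: [0.6606, 0.144, 0.0595]
orientation: [-2.316, -2.118, 0.008]
ft_force: [0.5, 0.2, 0.7]
finger_gap: 0.496
```

{"api": "move_arm", "payload": {
  "commands": [
    [0,0,-0.05,0,0,0],
    [-0.05,0,-0.07,0,0,0],
    [-0.1,0,-0.08,0,0,0],
    [-0.15,0,-0.08,0,0,0],
    [-0.15,-0.05,-0.08,0,0,0]
  ],
  "grip": 0
}}

```text
time_s: 14.92
ee_pos: [0.5994, -0.0043, 0.1409]
orientation: [2.323, 2.114, -0.001]
ft_force: [-0.1, 0.5, 0.4]
finger_gap: -0.006
```

```bash
python3 look.py s8
python3 - <<'E'
from h import *
from station import viewer
for n,(x,y) in(("scene",(345,250)),("top",(236,190))):
    c=viewer.camera(n);w=30
    m=cv2.cvtColor(c["color"],cv2.COLOR_RGB2GRAY)[y-w:y+w,x-w:x+w]<45
    nn,l,st,ce=cv2.connectedComponentsWithStats(m.astype(np.uint8))
    for i in range(1,nn):
        if st[i,4]>15: print(n,st[i],ce[i]+[x-w,y-w],ray(c,ce[i]+[x-w,y-w],.018))
E
```

```text
14.925 [ 0.5994 -0.0043  0.1409] [-0.1  0.5  0.4]
scene [ 22   0  11  11 106] [342.12264151 224.72641509] [0.57187369 0.14202707]
scene [26 32  6 12 66] [343.72727273 257.59090909] [0.65985036 0.13523655]
top [27 14  4 10 30] [234.66666667 178.8       ] [0.66049721 0.13572716]
top [22 47  8  8 50] [231.52 210.7 ] [0.5667843  0.14273685]
```

View pics/s8.png

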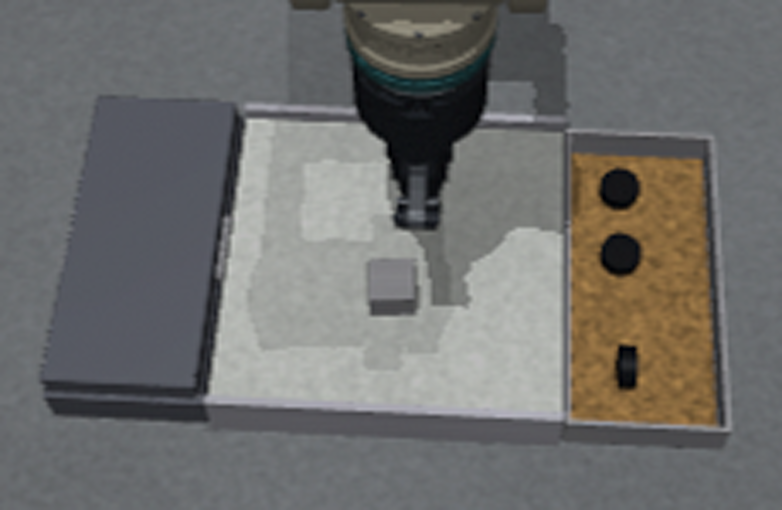

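Mount A now stands clear of the wall at (627,367), about (0.660, 0.1355). I'll tip it flat with the shut fingertips.

Run:
```python
from h import *
from station import robot,viewer
s=robot.get_state();print(s["ee_pos"],s["finger_gap"]);print(to(s,(.658,.114,.08),84.7))
```

```text
[ 0.5969918  -0.00084292  0.14124273] 0.0047182270231271245
[ 0.1199  0.0506  0.0611 -0.121   0.0029  0.1459]
```

{"api": "move_arm", "payload": {
  "commands": [
    [0.04,0.017,0,0,0,0],
    [0.08,0.034,0.01,0,0,0],
    [0.112,0.05,0.03,0,0,0],
    [0.119,0.0506,0.055,0,0,0],
    [0.119,0.0506,0.061,0,0,0]
  ]
}}

```text
time_s: 15.7
ee_pos: [0.6602, 0.1144, 0.0793]
orientation: [-2.316, -2.121, 0.002]
ft_force: [-0.0, -1.1, 0.1]
finger_gap: -0.001
```

{"api": "move_arm", "payload": {
  "commands": [
    [0,0,0,0,0,0],
    [0,0,0.02,0,0,0],
    [0,0,0.04,0,0,0],
    [0,0,0.054,0,0,0],
    [0,0,0.054,0,0,0]
  ]
}}

```text
time_s: 16.32
ee_pos: [0.6589, 0.1132, 0.0243]
orientation: [-2.317, -2.119, 0.005]
ft_force: [0.9, -0.1, -1.4]
finger_gap: -0.0
```

{"api": "move_arm", "payload": {
  "commands": [
    [0.005,0,0,0,0,0],
    [0.01,0,0,0,0,0],
    [0.015,0,0,0,0,0],
    [0.02,0,0,0,0,0],
    [0.025,0,0,0,0,0]
  ]
}}

```text
time_s: 16.95
ee_pos: [0.6624, 0.1388, 0.0267]
orientation: [2.318, 2.12, 0.0]
ft_force: [0.1, -0.3, -0.3]
finger_gap: 0.004
```

{"api": "move_arm", "payload": {
  "commands": [
    [0,0,-0.03,0,0,0],
    [0,0,-0.08,0,0,0],
    [-0.05,0,-0.1,0,0,0],
    [-0.1,-0.04,-0.12,0,0,0],
    [-0.15,-0.08,-0.12,0,0,0]
  ]
}}

```text
time_s: 17.58
ee_pos: [0.5732, -0.0008, 0.1483]
orientation: [2.316, 2.119, 0.004]
ft_force: [1.1, -0.7, 0.6]
finger_gap: -0.001
```

Run:
```python
from h import *
from station import viewer
for n,(x,y) in(("scene",(345,250)),("top",(236,190))):
    c=viewer.camera(n);w=30
    cv2.imwrite(f"pics/f_{n}.png",c["color"][:,:,::-1])
    g=cv2.cvtColor(c["color"],cv2.COLOR_RGB2GRAY)
    m=g[y-w:y+w,x-w:x+w]<45
    nn,l,st,ce=cv2.connectedComponentsWithStats(m.astype(np.uint8))
    for i in range(1,nn):
        if st[i,4]>15: print(n,st[i],ce[i]+[x-w,y-w],ray(c,ce[i]+[x-w,y-w],.015))
    # change around eyepiece, bottle, block since the start
    g0=cv2.cvtColor(np.load(n+".npz")["color"],cv2.COLOR_RGB2GRAY)
    for nm,(a,b) in (dict(eye=(118,199),bot=(449,203),blk=(275,234)) if n=="scene" else dict(eye=(427,243),bot=(132,219),blk=(290,197))).items():
        k=np.abs(g[b-18:b+18,a-18:a+18].astype(int)-g0[b-18:b+18,a-18:a+18]);print(n,nm,k.max(),k.mean().round(1))
```

```text
scene [ 22   0  11  11 106] [342.12264151 224.72641509] [0.5702834  0.14257367]
scene [ 32  33  12  13 127] [352.54330709 259.07086614] [0.66338468 0.1561292 ]
scene eye 4 0.7
scene bot 3 0.6
scene blk 169 22.2
top [18 15  8  9 52] [227.57692308 178.61538462] [0.66118604 0.15675653]
top [22 47  8  8 50] [231.52 210.7 ] [0.56704528 0.14300778]
top eye 4 1.6
top bot 5 1.7
top blk 137 49.6
```

Run:
```python
from h import *
from station import robot
g=cv2.imread("pics/f_scene.png");g0=cv2.imread("pics/scene0.png")
t=g0[226:243,267:284];r=cv2.matchTemplate(g[210:260,240:310],t,cv2.TM_CCOEFF_NORMED)
_,mx,_,p=cv2.minMaxLoc(r);print("block match",mx,np.array(p)+[240,210]-[267,226])
m=(cv2.cvtColor(g,cv2.COLOR_BGR2GRAY)<45)[180:275,330:375].astype(np.uint8)
print([s.tolist() for s in cv2.connectedComponentsWithStats(m)[2][1:] if s[4]>15])
s=robot.get_state();print(s["time_s"],s["ee_pos"]);robot.sign_off()
```

```text
block match 0.9894055128097534 [0 0]
[[6, 20, 12, 12, 106], [7, 39, 11, 12, 111], [17, 73, 12, 13, 127]]
17.675 [ 0.56961244 -0.00287406  0.14564421]
the job is handed in; nothing more can be done
```

I swept all three mounts over the board's open end into the catch tray and handed the job in at 17.7 s; no verdict is reported.

- **Mount 1 correction:** The first mount landed on edge, flush against the tray's near wall. That put its underside right at the y = -0.052 limit. I closed the fingers on its sides at 20 N, slid it about 31 mm off the wall along the floor without lifting it, and tipped it flat. This was a light grip rather than a pure push, and it happened inside the tray.
- **Last camera checks:** All three mounts show as full discs clear of the tray walls. I had used all 12 views, so these final checks come from image measurements rather than a viewed picture.
- **Block, eyepiece, bottle:** The block matched its starting image with zero pixel shift. The eyepiece and bottle areas were unchanged in both cameras.
- **Robot:** The fingertips were about 0.146 m above the table, touching nothing.
- **Disagreement:** My measured board size came out about 3 to 5% larger than given (242 mm and 241 mm). It didn't affect the outcome.

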